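# Blank off the test port with its bayonet cap

### The arm

A 6-joint arm with a two-finger parallel gripper is mounted at the origin on the work surface. World frame = base frame: x ahead of the robot, y to its left, z up, the work surface at z = 0. Lengths are in m, angles in degrees, forces in N, time in s.
With the tool pointing down it reaches from about 0.325 to 0.775 m from the base axis. Payload 5.5 kg.
Tool frame: the origin (TCP) lies at the centre of the arm's flange, where the gripper is bolted on; the fingertips stand 182 mm ahead of it and the grasp point (between the pads) lies 163 mm ahead of it; z points along the fingers, y is the line along which they close (so a half turn about z gives the same grasp; the last joint's range is limited). The gripper opens to 88 mm and grips with 3 to 60 N. Pads are 20 mm wide; open, the fingers measure 115 mm over their backs; the gripper's body (75 mm by 178 mm) begins 61 mm behind the grasp point.
Start: joints at [63.73, 5.22, 70.514, -0, 104.267, -3.249], TCP at [0.235, 0.552, 0.405] pointing down, gripper open.
Joint ranges: [-164.24, 164.24], [-49.07, 125.15], [9.68, 141.18], [-86.29, 266.29], [3.28, 154.24], [-151.56, 151.56]. Speed limits (degrees/s): [147.25, 147.25, 172.46, 180, 180, 180].

### API

Orientations are given as [roll, pitch, yaw] about the fixed x, y, z axes, in that order (R = Rz(yaw) Ry(pitch) Rx(roll)).
In Python, from station import r gives the robot as it stands. The module is installed in compiled form; this text tells all that it offers. Calls block until the motion is done:
- r.reach(position, orientation): joint-space move of the TCP to a pose.
- r.servo_line(position, rotation=None, speed=0.15): straight line of the TCP; rotation=None keeps the orientation; speed is the mean speed in m/s.
- r.move_joints(angles): joint-space move.
- r.let_go() and r.grab(squeeze=None): open the fingers fully, or close them until they stop; squeeze is the grip in N (None keeps the last).
- r.wait(seconds).
- r.inverse_kinematics(position, orientation): joint angles nearest the present ones, or None.
- r.sense(): the state.
- r.snapshot(name): name is "scene" or "top" or "wrist"; returns a dict with "frame" (420x560x3 uint8, red, green, blue), "fx", "fy", "cx", "cy" (pixels), "R" (3x3) and "t" (3): a world point X has camera coordinates R X + t. Camera axes: x right, y down, z forward; pixel columns grow to the right and rows downward; lengths in m; the calibration is good to about 2 mm. A picture is of the moment at which its call begins. There is no depth.
A pose or a line that the arm cannot do raises r.IKError and nothing moves.
- r.hand_in(): hands the job in; it is judged then, once.
The state is a dict: "clock": time; "joints": joint angles; "joint_vel": joint speeds; "joint_torque": joint torques, N m; "tcp_pos": TCP position; "orientation": TCP orientation; "contact_force": force on the tool from outside, world axes, zero at the start; "torque": the same for the moment, N m; "opening": finger opening in m; "gripper_force": force on a finger pad.
Only numpy, scipy, OpenCV 4.12 (cv2) and the standard library are available. Lean on these libraries where they do the work, as an engineer would, in place of code of your own. Each camera call takes 0.05 s, during which the arm holds its last target. There are 200 camera calls.

### The job

Close the open test port with the bar-handled bayonet cap that fits it: set the cap into the port, press it down gently against the sprung seal and twist it clockwise until its pins have run right along the ramps to the end and it is tight, then let go and leave it locked. Press and twist with feeling, never wrenching it, and do not shift the larger cap, the flux pot or the sealant bottle.

Things in the scene. Friction and masses are not known exactly. Their poses are not given: they have to be found in the camera images.
- port: The test port, fixed: grey round foot 130 mm wide, riser, open steel collar on top (92 mm outside, bore 76, rim 93 high). Origin: centre of the foot's underside, z up the axis; a brass-ended side outlet 90 mm out marks +x. Put a cap in with its bar along port x: its pins then pass the gaps between two lugs in the mouth. Clockwise turn from there to the hard stop: 1.25 rad, +-0.3.
- port_mouth (a point): Centre of the collar's rim, 93 mm above the port's origin. Two steel lugs, half a turn apart, reach in to 26 mm from the axis, tops about at the rim. Undersides are ramps, 85.5 mm above the origin at the leading edge, falling clockwise to 80.5 at a stop block. Leading edges lie 29 deg clockwise of port x, +-16: the collar was clamped at a chance angle, unreported but visible from above.
- port_seal (a point): Centre of the free top of the sprung black seal in the mouth, 36 mm wide, 75.5 mm above the port's origin (this point does not move with it). It yields at 6 N, plus 2 N per mm, at most 11 mm. The pins go under the lugs only with the seal 2 mm or more down (3 to 4 is good); home, it is 7 mm down. Turning takes under 0.4 Nm, then goes hard at the stop: quit by 0.6 Nm. Friction then holds the cap.
- cap: The smaller cap, which fits; 0.28 kg, standing on the bench: aluminium plug 48 mm wide, 27 high; flange 56 wide up to 32; black grip bar 76 long, 14 thick, from 32 to 65 high. Two 8 mm pins, half a turn apart, reach 35 mm from the axis, centres 8 mm up, under the bar's ends. Origin: centre of the underside; x along bar and pins, z up. Home: 68.5 mm above the port's origin.
- big_cap: The larger cap, which does not fit: same shape, plug 65 mm across, bar 103 mm long and 14 mm thick, 65 mm high. Origin: centre of its underside. Leave it.
- flux_pot: White open plastic pot, 60 mm across the rim, 50 mm high; origin: centre of its underside. A bystander.
- sealant: Small bottle with a red cap, 44 mm across, 100 mm high; origin: centre of its underside. A bystander.
Mind the look-alikes: they are no part of the job. What is shaped like the cap but blue or orange is not meant. Of the things shaped like the port, the grey one is meant.

How it is judged:
By the outcome, as a careful person would: the job done as asked, in the order asked, and still so for the second after the job is handed in, with the robot touching nothing.
It also fails if it takes over 72 s, if anything falls off the work surface, if the arm or the gripper's body presses on something with over 40 N, if the wrist force passes 120 N, or if a joint passes its speed limit or range.

## Working session

There is one attempt and no reset: what is moved stays moved. The work goes in short steps, each a Python script; the robot and the scene stay as the last script left them, time stands still between calls to the robot, and variables do not carry over. Pictures are saved under pics/ and viewed, at most 10 in all, crops included, and the job is handed in when it is done.

```bash
mkdir -p pics; python3 - <<'E'
from station import r
import cv2,pickle
for n in("scene","top"):
    s=r.snapshot(n); pickle.dump(s,open(f"pics/{n}.pkl","wb"))
    cv2.imwrite(f"pics/{n}.png",cv2.resize(s["frame"][:,:,::-1],(800,600),interpolation=cv2.INTER_CUBIC))
    print(s["fx"],s["cx"],s["cy"],s["R"],s["t"])
print(r.sense())
E
```

```text
447.0302304208092 276.0545844744501 204.0339702204331 [[-0.02796055  0.99960825  0.0012463 ]
 [ 0.82257605  0.02371707 -0.56816032]
 [-0.5679673  -0.01486089 -0.82291695]] [-0.02844    -0.44174798  1.54326435]
405.21205996608273 278.1309035820014 214.49355148778568 [[ 0.02248731 -0.99948746  0.02278463]
 [-0.98540539 -0.02600541 -0.16822588]
 [ 0.16873218 -0.01866915 -0.98548512]] [0.01064495 0.59916569 0.84878965]
{'clock': 0.1, 'joints': array([ 6.37306503e+01,  5.25966508e+00,  7.05735196e+01, -1.49345410e-03,
        1.04264098e+02, -3.24995734e+00]), 'joint_vel': array([-0.05219243, -0.17147079, -0.16378676,  0.0784383 ,  0.07001489,
        0.05381318]), 'joint_torque': array([ 2.46544252e-03, -4.47855306e+01, -4.07569242e+01,  7.00602424e-02,
        2.84525345e-02, -1.14615336e-04]), 'tcp_pos': array([0.23467282, 0.55227526, 0.40362496]), 'orientation': array([-1.79902791e+02, -4.06945727e-03,  1.56980237e+02]), 'contact_force': array([0.85195672, 0.39081415, 0.01365209]), 'torque': array([-0.04314853,  0.00127473,  0.05252944]), 'gripper_force': 0.0, 'opening': 0.08780834552508711}
```

View pics/scene.png

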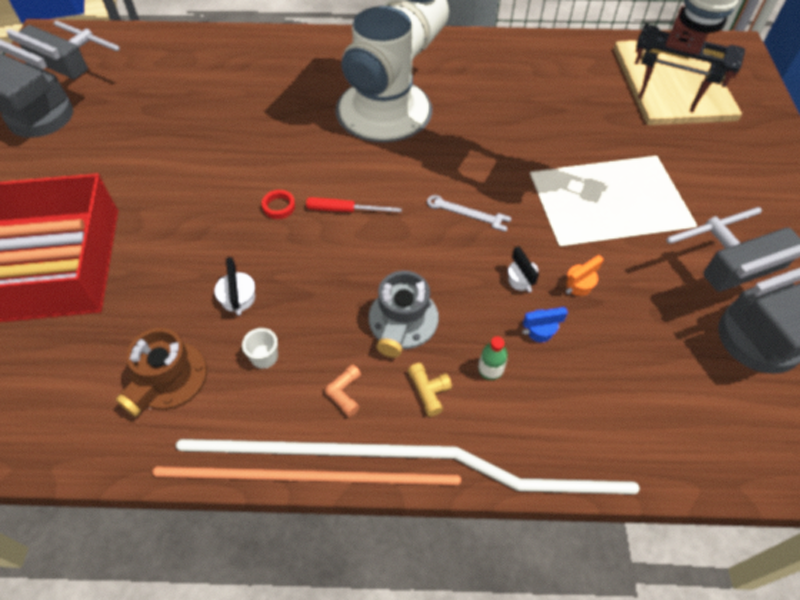

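View pics/top.png

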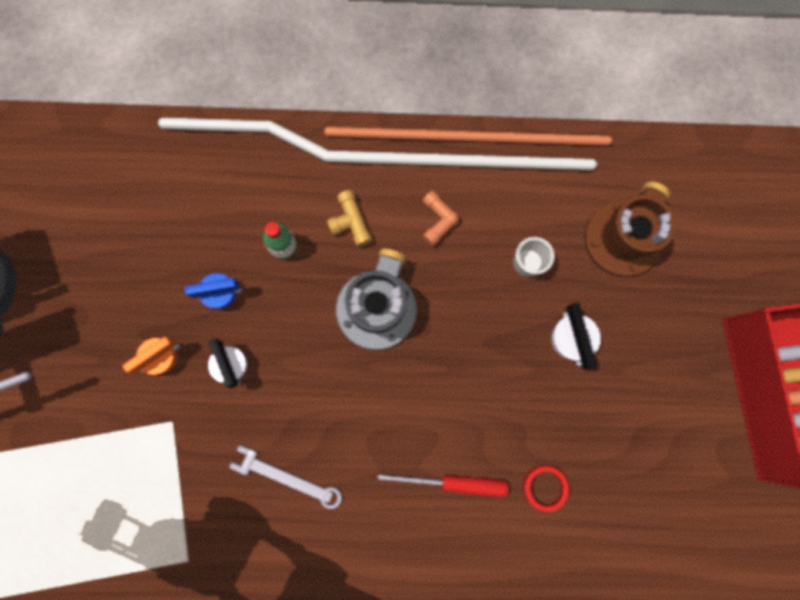

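Smaller cap: the white/aluminium one with a black bar at top (228,364). Others: blue (212,290), orange (150,355) are wrong colours; (577,338) is the larger cap. Ports: grey (376,305) is meant, brown (640,230) is not. Confirming in an enlarged crop.

```bash
python3 - <<'E'
import cv2,pickle
f=pickle.load(open("pics/top.pkl","rb"))["frame"][:,:,::-1]
a=cv2.resize(f[160:285,130:310],None,fx=4.4,fy=4.4,interpolation=cv2.INTER_CUBIC)
cv2.imwrite("pics/crop1.png",a)
E
```

```text
(no output)
```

View pics/crop1.png

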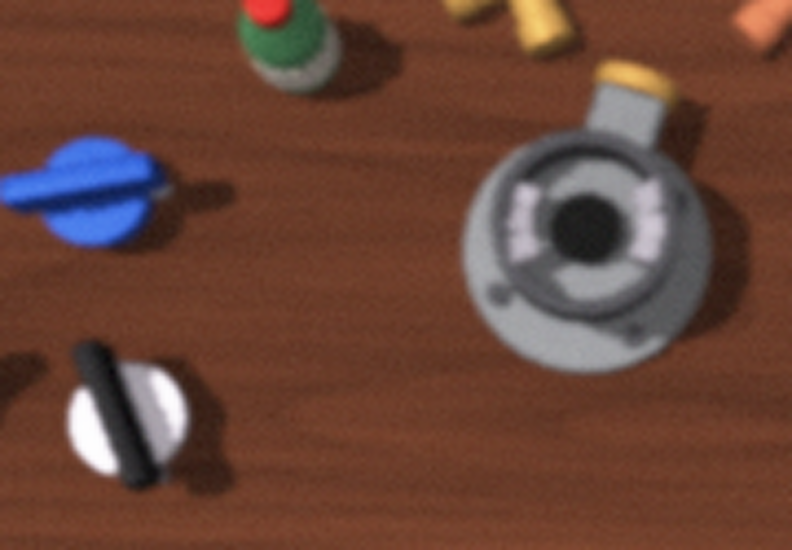

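The crop shows the black bar from (92,352) to (142,478) on a white flange (aluminium pin just visible at the lower right), and the port rim centred at about (587,225) with its outlet tip at (637,82), lugs at (523,222) and (650,222). I'll move above each for wrist views.

```bash
cat > h.py <<'E'
import numpy as np,cv2,pickle
def px2w(s,u,v,z):
    R,t=np.array(s["R"]),np.array(s["t"]); d=R.T@np.array([(u-s["cx"])/s["fx"],(v-s["cy"])/s["fy"],1]); c=-R.T@t
    return c+d*(z-c[2])/d[2]
def w2px(s,X):
    c=np.array(s["R"])@X+s["t"]; return np.array([s["cx"]+s["fx"]*c[0]/c[2],s["cy"]+s["fy"]*c[1]/c[2]])
def load(n): return pickle.load(open(f"pics/{n}.pkl","rb"))
def snap(r,n,name):
    s=r.snapshot(n); pickle.dump(s,open(f"pics/{name}.pkl","wb")); return s
E
python3 - <<'E'
from h import *
from station import r
s=load("top"); o=lambda x,y,z:px2w(s,130+(x+.5)/4.4-.5,160+(y+.5)/4.4-.5,z)
a,b=o(92,352,.065),o(142,478,.065); cap=(a+b)/2; print("cap",cap,np.degrees(np.arctan2(*(b-a)[1::-1])),np.linalg.norm(b-a))
p=o(587,225,.093); q=o(637,82,.05);print("port",p,q,np.degrees(np.arctan2(*(q-p)[1::-1])),np.linalg.norm(q-p))
yaw=r.sense()["orientation"][2]
for n,c in(("port",p),("cap",cap)):
    r.reach([c[0],c[1],0.42],[180,0,yaw if n=="x" else 180]); r.wait(.2)
    w=snap(r,"wrist","w_"+n); print(n,w2px(w,c),r.sense()["clock"],w["t"],r.sense()["joints"])
f=np.hstack([load("w_port")["frame"],load("w_cap")["frame"]])
cv2.imwrite("pics/w.png",cv2.resize(f[:,:,::-1],(800,300),interpolation=cv2.INTER_AREA))
E
```

```text
cap [0.50423885 0.28380669 0.065     ] -154.68894702193012 0.06669850467996671
port [0.59866212 0.05821145 0.093     ] [0.68151311 0.0355726  0.05      ] -15.282877173632864 0.09605104993050449
port [288.33781714 195.95710355] 2.55 [-0.05640619 -0.61302575  0.25401014] [ 2.36789303e+00  5.66613674e+00  6.84776358e+01  2.47139613e-03
  1.05856611e+02 -8.76825323e+01]
cap [290.10475707 189.8795105 ] 3.7667 [-0.28189819 -0.52237922  0.27783816] [ 2.58779225e+01  2.13111458e+00  7.21863087e+01 -1.00915293e-02
  1.05693616e+02 -6.40075272e+01]
```

View pics/w.png

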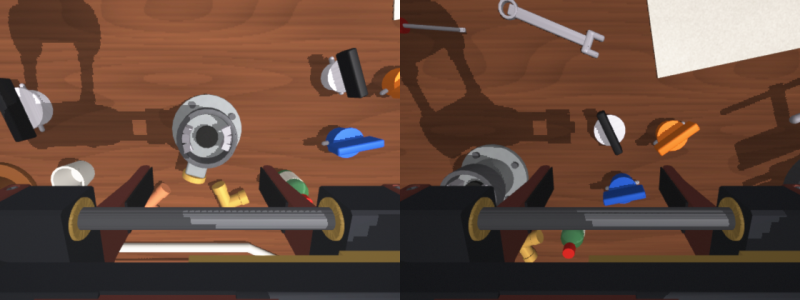

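Wrist views show the port at about (205,133) on the left and the small cap at (608,132) on the right. I'll enlarge both.

```bash
python3 - <<'E'
from h import *
a=load("w_port")["frame"][125:265,225:355]; b=load("w_cap")["frame"][125:265,230:360]
f=np.hstack([cv2.resize(x,None,fx=3,fy=3,interpolation=cv2.INTER_CUBIC) for x in(a,b)])
cv2.imwrite("pics/w2.png",f[:,:,::-1])
E
```

```text
(no output)
```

View pics/w2.png

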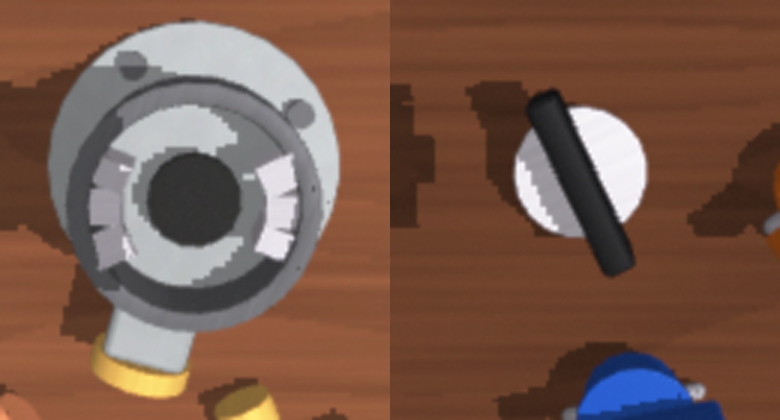

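```bash
python3 - <<'E'
from h import *
from scipy.optimize import least_squares
P=load("w_port");C=load("w_cap")
p=lambda x,y,z:px2w(P,225+(x+.5)/3-.5,125+(y+.5)/3-.5,z)
c=lambda x,y,z:px2w(C,230+(x-390+.5)/3-.5,125+(y+.5)/3-.5,z)
ang=lambda d:np.degrees(np.arctan2(d[1],d[0]))
rim=p(194,204,.093); foot=p(194,166,.012); print("rim",rim,"foot",foot,"diam",np.linalg.norm(p(66,204,.093)-p(322,204,.093)))
for z in(.03,.04,.05):
    q=p(140,375,z);print(z,ang(q-rim),np.linalg.norm((q-rim)[:2]))
q=p(200,321,.05) 
for n,x in dict(Lb=(108,268),Lt=(108,148),Rt=(292,153),Rb=(287,262)).items():
    d=p(*x,.093)-rim;print(n,ang(d),np.linalg.norm(d))
print("flange",c(581,172,.032))
a,b=c(545,97,.065),c(618,268,.065);print("bar",(a+b)/2,ang(b-a),np.linalg.norm(b-a),ang(c(603,272,.05)-c(527,108,.05)),ang(c(634,260,.065)-c(562,98,.065)))
# reproject into top view
T=load("top")
for X in(rim,c(581,172,.032)): u=w2px(T,X);print((u-[130,160]+.5)*4.4)
E
```

```text
rim [0.59505906 0.05926238 0.093     ] foot [0.5953395  0.05946205 0.012     ] diam 0.09105686175270968
0.03 -14.437604157465836 0.09556825391737228
0.04 -14.73572650488354 0.09126118040347138
0.05 -15.06337254973346 0.08695682236372046
Lb -52.53322598106541 0.03915675986970948
Lt -123.44492271513813 0.036165065697349785
Rt 118.21202422654171 0.03889067775055078
Rb 57.68532703286844 0.03991805572427668
flange [0.50088443 0.28804225 0.032     ]
bar [0.49990653 0.28807872 0.065     ] 23.007673844474724 0.07277789899078702 24.459284080076895 24.0881113526374
[585.09590755 232.82242525]
[126.37697954 426.38790174]
```

```bash
python3 - <<'E'
from h import *
from station import r
r.reach([.597,.0587,.42],[180,0,0]); r.wait(.3); snap(r,"wrist","w_port0"); print(r.sense()["clock"])
def ortho(s,c,z,n=200,mm=.0006):
    X=np.array([[c[0]+(n/2-v)*mm,c[1]+(n/2-u)*mm,z] for u,v in((0,0),(n,0),(0,n),(n,n))])
    src=np.float32([w2px(s,x) for x in X]);dst=np.float32([(0,0),(n,0),(0,n),(n,n)])
    return cv2.warpPerspective(s["frame"],cv2.getPerspectiveTransform(src,dst),(n,n),flags=cv2.INTER_CUBIC)
c=[.595,.0593]
im=[ortho(load(k),c,.093) for k in("w_port","w_port0","top")]
im=[cv2.resize(i,(266,266)) for i in im]
for i in im: cv2.circle(i,(133,133),int(.046/.0006*1.33),(255,0,0),1)
cv2.imwrite("pics/ortho.png",cv2.resize(np.hstack(im),None,fx=1,fy=1)[:,:,::-1])
E
```

```text
6.4417
```

View pics/ortho.png

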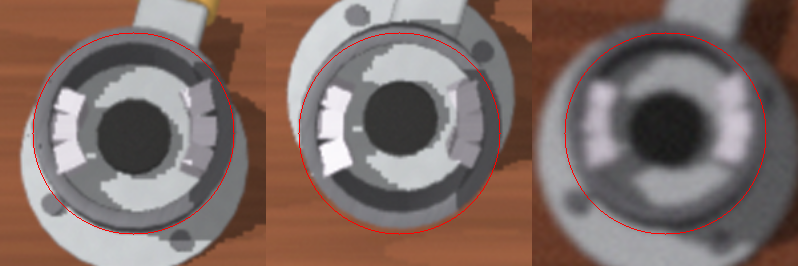

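```bash
python3 - <<'E'
from h import *
for k in("w_port","w_port0","top"):
    s=load(k); u=w2px(s,np.array([.596,.0593,.0755]))
    sc=8; x0,y0=(u-20).astype(int); w=s["frame"][y0:y0+40,x0:x0+40].max(2)
    g=cv2.resize(w,None,fx=sc,fy=sc,interpolation=cv2.INTER_CUBIC)
    for th in(70,85):
        n,l,st,ce=cv2.connectedComponentsWithStats((g<th).astype(np.uint8))
        i=1+np.argmin(np.linalg.norm(ce[1:]-160,axis=1)+1000*(st[1:,4]<2000))
        q=(ce[i]+.5)/sc-.5+[x0,y0]; X=px2w(s,*q,.0755)
        ws=[np.linalg.norm(px2w(s,q[0]+st[i,2]/sc,q[1],.0755)-X)*1000,st[i,2:4]]
        print(k,th,X,ws,-np.array(s["R"]).T@s["t"])
E
```

```text
w_port 70 [0.5968453 0.0591128 0.0755   ] [np.float64(34.62182764220604), array([246, 244], dtype=int32)] [0.52833271 0.05823937 0.40121827]
w_port 85 [0.5968616 0.0591236 0.0755   ] [np.float64(35.46668522790935), array([252, 250], dtype=int32)] [0.52833271 0.05823937 0.40121827]
w_port0 70 [0.59853002 0.05880708 0.0755    ] [np.float64(34.57854063391146), array([246, 241], dtype=int32)] [0.6654487 0.0582782 0.4012289]
w_port0 85 [0.59849471 0.05883383 0.0755    ] [np.float64(35.422903897089576), array([252, 244], dtype=int32)] [0.6654487 0.0582782 0.4012289]
top 70 [0.59958792 0.05912503 0.0755    ] [np.float64(37.23955815051901), array([138, 123], dtype=int32)] [0.4469636  0.04206723 0.9370222 ]
top 85 [0.59945329 0.05945011 0.0755    ] [np.float64(41.01987701271882), array([152, 128], dtype=int32)] [0.4469636  0.04206723 0.9370222 ]
```

```bash
python3 - <<'E'
from h import *
s=load("w_cap"); f=s["frame"]; x0,y0=265,150; w=f[y0:y0+65,x0:x0+55]
g=cv2.resize(w,None,fx=8,fy=8,interpolation=cv2.INTER_CUBIC); h=cv2.cvtColor(g,cv2.COLOR_RGB2HSV)
for sm in(50,70):
    m=((h[...,1]<sm)&(h[...,2]>90)).astype(np.uint8)
    n,l,st,ce=cv2.connectedComponentsWithStats(m); m=np.isin(l,[i for i in range(1,n) if st[i,4]>1500])
    pts=np.argwhere(m)[:,::-1]; hull=cv2.convexHull(pts.astype(np.int32))[:,0]
    P=np.array([px2w(s,*((q+.5)/8-.5+[x0,y0]),.032)[:2] for q in hull])
    c,rad=cv2.minEnclosingCircle(np.float32(P*1e4)); print(sm,np.array(c)/1e4,rad/10)
    # bar: dark pixels
    b=(h[...,2]<75).astype(np.uint8); n,l,st,ce=cv2.connectedComponentsWithStats(b); i=1+np.argmax(st[1:,4])
    B=np.array([px2w(s,*((q[::-1]+.5)/8-.5+[x0,y0]),.065)[:2] for q in np.argwhere(l==i)[::7]])
    R=cv2.minAreaRect(np.float32(B*1e4)); print(np.array(R[0])/1e4,np.array(R[1])/10,R[2])
E
```

```text
50 [0.50145503 0.28752698] 28.629681396484376
[0.49970796 0.27587668] [87.01391602 39.66583252] 22.281789779663086
70 [0.50145005 0.2875801 ] 28.80452880859375
[0.49970796 0.27587668] [87.01391602 39.66583252] 22.281789779663086
```

```bash
python3 - <<'E'
from h import *
from station import r
o=[180,0,204]
r.reach([.502,.288,.30],o); r.servo_line([.502,.288,.217],speed=.1); r.grab(55); r.wait(.3)
s=r.sense(); print(s["clock"],s["opening"],s["gripper_force"],s["contact_force"],s["torque"],s["tcp_pos"],s["orientation"])
r.servo_line([.502,.288,.34],speed=.15)
p=r.sense(); print(p["contact_force"],p["joints"])
r.reach([.5977,.059,.36],[180,0,165]); r.wait(.3)
p=r.sense(); print(p["clock"],p["contact_force"],p["torque"],p["tcp_pos"],p["orientation"],p["joints"])
a=snap(r,"top","t2")["frame"];b=snap(r,"scene","s2")["frame"];
T=load("t2");S=load("s2")
def cr(s,X):
    u,v=w2px(s,np.array(X)).astype(int); u=max(u,50);return cv2.resize(s["frame"][max(v-50,0):v+50,u-50:u+50],(400,400),interpolation=cv2.INTER_CUBIC)
cv2.imwrite("pics/held.png",np.hstack([cr(T,[.598,.059,.16]),cr(S,[.598,.059,.14])])[:,:,::-1])
E
```

```text
11.5 0.01359945872103011 54.954224824905396 [-0.46027977 -0.57116267 -0.23822992] [ 0.01607499 -0.0095599  -0.00679552] [0.50199177 0.28798967 0.21696375] [-1.79998876e+02 -2.31756104e-03 -1.56001252e+02]
[ 0.49049352 -0.30357355 -5.0650795 ] [ 2.64769672e+01  1.79378772e+00  8.07747268e+01  5.08965284e-04
  9.75713707e+01 -8.75214648e+01]
13.75 [-0.39774331  0.17326192 -3.9372929 ] [-0.0005609  -0.01713201  0.05693604] [0.59748385 0.0601425  0.35999211] [ 1.79993526e+02 -4.02770908e-03  1.65115514e+02] [ 2.50017387e+00  5.03506706e+00  7.52257898e+01  7.48941554e-03
  9.97410525e+01 -7.26140730e+01]
```

View pics/held.png

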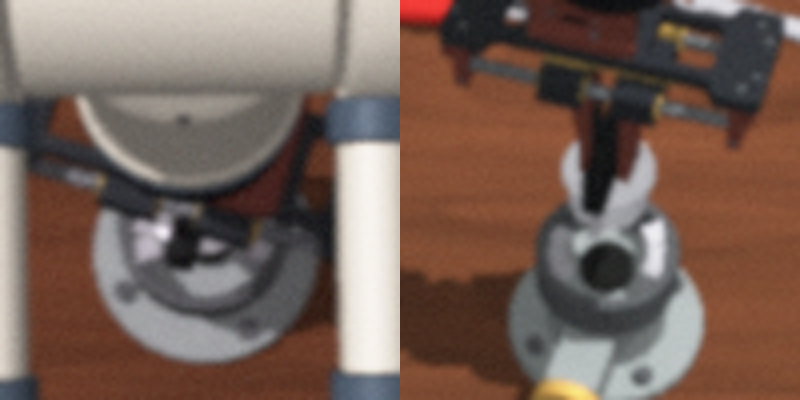

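Left (top) and right (scene): the cap is held square by its bar, with the port free right below it; bar end at (185,250) left, (595,205) right. Now the guarded descent.

```bash
cat >> h.py <<'E'
def ft(r,n=5):
    a=[]
    for _ in range(n):
        r.wait(.02); s=r.sense(); a.append(np.r_[s["contact_force"],s["torque"]])
    return np.mean(a,0)
E
python3 - <<'E'
from h import *
from station import r
np.set_printoptions(precision=3,suppress=True)
c=np.array([.5977,.059]); o=[180,0,165]
r.servo_line([*c,.315],o,speed=.08); r.wait(.3); b=ft(r,10); np.save("base.npy",b); print(b,r.sense()["tcp_pos"],r.sense()["orientation"])
for z in(.309,.305,.301,.297,.294,.292,.2905,.2895,.289):
    r.servo_line([*c,z],o,speed=.03); d=ft(r,3)-b; s=r.sense(); print(z,s["tcp_pos"],d,s["clock"])
    if np.hypot(*d[:2])>6 or d[2]>(5 if z>.293 else 20): print("stop");break
E
```

```text
[ 0.146 -0.046 -3.208  0.006  0.005  0.001] [0.598 0.059 0.315] [179.996   0.016 164.999]
0.309 [0.598 0.059 0.309] [-0.254 -0.173 -0.139 -0.036 -0.012  0.005] 15.4333
0.305 [0.598 0.059 0.305] [-0.081  0.006  0.342 -0.009 -0.013  0.011] 15.7667
0.301 [0.598 0.059 0.301] [ 0.011  0.055 -0.208 -0.013 -0.001 -0.042] 16.1
0.297 [0.598 0.059 0.297] [ 0.201  0.365 -0.093  0.016  0.011  0.011] 16.4333
0.294 [0.598 0.059 0.294] [-0.627  0.407  0.116  0.024  0.006 -0.008] 16.7333
0.292 [0.598 0.059 0.292] [ 0.257 -0.151  2.834  0.012 -0.026  0.026] 17.0333
0.2905 [0.598 0.059 0.292] [-1.348  0.254  7.111 -0.044  0.285 -0.022] 17.3333
0.2895 [0.598 0.059 0.291] [-1.279 -0.051  9.313 -0.005  0.329 -0.019] 17.6333
0.289 [0.598 0.059 0.29 ] [-1.728 -0.102  9.624  0.005  0.429 -0.005] 17.9333
```

```bash
cat > turn.py <<'E'
from h import *
from station import r
import sys
np.set_printoptions(precision=2,suppress=True)
c=np.array([.5977,.059]); b=np.load("base.npy")
z,yaw,yend,zmin,tq=map(float,sys.argv[1:6])
for _ in range(6):
    d=ft(r,3)-b; zt=r.sense()["tcp_pos"][2]
    if d[2]>12.5: break
    z-=.0006; r.servo_line([*c,z],[180,0,yaw],speed=.03)
print("pressed",z,zt,d)
while yaw>yend:
    yaw-=3; r.servo_line([*c,z],[180,0,yaw],speed=.03); d=ft(r,3)-b; s=r.sense()
    print(yaw,round(s["orientation"][2],1),"z",round(z,4),round(s["tcp_pos"][2],4),d,round(s["clock"],1),round(s["opening"],4))
    if abs(d[5])>tq or np.hypot(*d[:2])>12 or d[2]>25: print("stop"); break
    if d[2]<11: z=max(z-.0005,zmin)
    elif d[2]>16: z+=.0004
print("Z YAW",z,yaw)
E
python3 turn.py .289 165 114 .282 .5
```

```text
pressed 0.2866 0.2886804847532557 [-2.93 -0.07 13.58 -0.04  0.74 -0.01]
162.0 162.0 z 0.2866 0.2887 [-2.75 -0.16 12.86 -0.02  0.61 -0.05] 19.5 0.0137
159.0 159.0 z 0.2866 0.2888 [-1.8   0.   12.55 -0.04  0.5  -0.08] 19.8 0.0137
156.0 156.0 z 0.2866 0.2888 [-1.71 -0.2  13.22 -0.07  0.42 -0.05] 20.1 0.0139
153.0 153.0 z 0.2866 0.2889 [-1.44 -0.59 12.74 -0.13  0.38 -0.04] 20.4 0.0135
150.0 150.0 z 0.2866 0.2889 [-0.88 -0.31 12.41 -0.09  0.33 -0.08] 20.7 0.0143
147.0 147.0 z 0.2866 0.2889 [-0.84  0.08 12.69 -0.16  0.32 -0.06] 21.0 0.0138
144.0 144.0 z 0.2866 0.2889 [-0.7  -0.94 12.81 -0.14  0.29 -0.07] 21.3 0.0138
141.0 141.0 z 0.2866 0.2889 [-0.44 -1.06 12.59 -0.15  0.27 -0.05] 21.6 0.0137
138.0 138.0 z 0.2866 0.2889 [-0.51 -0.72 12.75 -0.19  0.23 -0.07] 21.9 0.0137
135.0 135.0 z 0.2866 0.2889 [-0.46 -0.39 12.97 -0.21  0.27 -0.06] 22.2 0.014
132.0 132.0 z 0.2866 0.2889 [-0.82 -0.87 13.02 -0.19  0.28 -0.04] 22.5 0.0134
129.0 129.0 z 0.2866 0.2889 [-1.01 -0.49 12.92 -0.22  0.27 -0.08] 22.8 0.0135
126.0 126.0 z 0.2866 0.2889 [-1.07 -0.66 12.77 -0.21  0.26 -0.05] 23.1 0.0137
123.0 123.0 z 0.2866 0.2889 [-0.55 -0.67 13.09 -0.27  0.28 -0.08] 23.4 0.0136
120.0 120.0 z 0.2866 0.2889 [-0.71 -0.99 12.91 -0.22  0.31 -0.08] 23.7 0.0137
117.0 117.0 z 0.2866 0.2889 [-0.03 -1.19 12.5  -0.22  0.26 -0.02] 24.0 0.0139
114.0 114.0 z 0.2866 0.2887 [ 0.25 -0.96 12.04 -0.2   0.11 -0.07] 24.3 0.0138
Z YAW 0.2866 114.0
```

```bash
sed -i 's/yaw-=3;/yaw-=1.5;/; s/for _ in range(6)/for _ in range(0)/; s/print("pressed.*//' turn.py; python3 turn.py .2866 114 84 .281 .42
```

```text
112.5 112.5 z 0.2866 0.2886 [ 0.94 -0.99 10.82 -0.2   0.05  0.  ] 24.6 0.0135
111.0 111.0 z 0.2861 0.2883 [-0.26 -1.02 12.02 -0.21  0.15 -0.02] 24.9 0.0137
109.5 109.5 z 0.2861 0.2882 [ 0.89 -0.48 11.65 -0.16  0.05  0.06] 25.2 0.0139
108.0 108.0 z 0.2861 0.2881 [ 1.36 -0.85 10.54 -0.15 -0.01  0.08] 25.5 0.0139
106.5 106.5 z 0.2856 0.2879 [ 0.56 -0.78 12.04 -0.17  0.05 -0.  ] 25.8 0.0135
105.0 105.0 z 0.2856 0.2878 [ 0.09 -0.95 11.47 -0.18  0.02  0.02] 26.1 0.0138
103.5 103.5 z 0.2856 0.2876 [ 0.83 -0.94 11.15 -0.17 -0.03  0.03] 26.4 0.0139
102.0 102.0 z 0.2856 0.2875 [ 1.35 -0.8  10.39 -0.2  -0.1   0.03] 26.7 0.0135
100.5 100.5 z 0.2851 0.2873 [ 0.78 -1.13 11.22 -0.22  0.05  0.04] 27.0 0.0136
99.0 99.0 z 0.2851 0.2871 [ 0.85 -0.85 10.67 -0.22  0.01  0.03] 27.3 0.0138
97.5 97.5 z 0.2846 0.2869 [ 0.72 -0.57 12.09 -0.23  0.13  0.02] 27.6 0.0132
96.0 96.0 z 0.2846 0.2868 [ 0.83 -1.36 11.32 -0.23  0.06  0.01] 27.9 0.0135
94.5 94.5 z 0.2846 0.2866 [ 0.81 -0.84 10.93 -0.25  0.03  0.06] 28.2 0.0138
93.0 93.0 z 0.2841 0.2864 [ 0.53 -1.1  12.26 -0.26  0.13  0.03] 28.5 0.0137
91.5 91.5 z 0.2841 0.2863 [ 0.44 -0.89 11.83 -0.24  0.09  0.03] 28.8 0.0138
90.0 90.0 z 0.2841 0.2861 [ 0.86 -1.12 10.89 -0.22 -0.    0.08] 29.1 0.014
88.5 88.5 z 0.2836 0.2859 [ 0.14 -1.03 12.47 -0.27  0.14  0.04] 29.4 0.0135
87.0 87.0 z 0.2836 0.2857 [ 0.86 -1.06 11.79 -0.24  0.08  0.07] 29.7 0.0138
85.5 85.5 z 0.2836 0.2856 [ 0.85 -1.66 11.73 -0.25  0.05  0.19] 30.0 0.0136
84.0 84.0 z 0.2836 0.2856 [ 0.68 -1.38 10.82 -0.3   0.08  0.61] 30.3 0.0136
stop
Z YAW 0.2836 84.0
```

At the stop (torque 0.61 Nm, height home). Relax the press and the twist, let go, retreat and look.

```bash
python3 - <<'E'
from h import *
from station import r
np.set_printoptions(precision=2,suppress=True)
c=[.5977,.059]; b=np.load("base.npy")
r.servo_line([*c,.2846],[180,0,84.8],speed=.03); print(ft(r)-b, r.sense()["tcp_pos"])
r.let_go(); r.wait(.3); print(r.sense()["opening"],ft(r)-b)
r.servo_line([*c,.36],[180,0,84.8],speed=.08)
r.reach([.45,.12,.42],[180,0,180]); r.wait(.3); print(r.sense()["clock"])
w=snap(r,"wrist","w3");snap(r,"scene","s3")
u=w2px(w,np.array([.5977,.059,.1])); print(u)
S=load("s3")
def cr(s):
    u,v=w2px(s,np.array([.598,.059,.1])).astype(int); return cv2.resize(s["frame"][max(v-50,0):max(v-50,0)+100,u-50:u+50],(400,400),interpolation=cv2.INTER_CUBIC)
try: cv2.imwrite("pics/end.png",np.hstack([cr(w),cr(S)])[:,:,::-1])
except Exception as e: print(e); cv2.imwrite("pics/end.png",cr(S)[:,:,::-1])
E
```

```text
[ 4.1  -1.87  8.39 -0.33 -0.65  0.24] [0.6  0.06 0.29]
0.08775755151672113 [-0.11  0.08  3.25 -0.07  0.04  0.02]
34.9583
[236.82 319.95]
```

View pics/end.png

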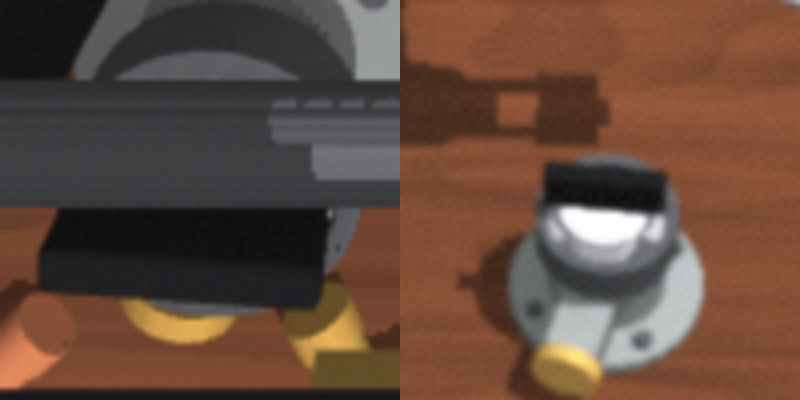

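The right half shows the cap sitting level in the grey port, with its bar from (545,180) to (665,188). That is about the final turned angle of 84–86°, so it has not sprung back.

```bash
python3 -c "
from station import r
print(r.hand_in())"
```

```text
the job is handed in; nothing more can be done
None
```

The smaller cap is locked in the grey port: I pressed it down and turned it about 81° clockwise to the hard stop, where the torque read 0.61 Nm, just over the 0.6 Nm limit; I then let go and handed in at about 35 s.

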